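Clear the label roll, press the label holder home in the rail and keep it pressed

ROBOT

A 6-joint arm with a two-finger parallel gripper is mounted at the origin on a cart in front of the work surface, level with it; the furniture and walls round the work are solid. World frame = base frame: x ahead of the robot, y to its left, z up, the work surface at z = 0. Lengths are in m, angles in rad, forces in N, time in s.
With the tool pointing down it reaches from about 0.375 to 0.9 m from the base axis. Payload 3.1 kg.
Tool frame: the origin (TCP) lies midway between the tips of the shut fingers; the grasp point (between the pads) lies 19 mm behind it (manip.hold_point_z is the distance from the TCP to the grasp point, in m); x points along the fingers, y is the direction in which the jaws open and shut, and the axes are right-handed (so a half turn about x gives the same grasp; the last joint's range is limited). The gripper opens to 85 mm and grips with 20 to 120 N. Pads are 22 mm wide; open, the fingers measure 114 mm over their backs; the gripper's body (76 mm by 85 mm) begins 54 mm behind the grasp point. The pads swing forward as they close: fully open they stand 13 mm farther back than shut.
Start: joints at [-1.435, 0.527, 1.433, -0, 1.181, -0.178], TCP at [0.193, -0.594, 0.231] pointing down, gripper open.
Joint ranges: [-3.08, 3.08], [-0.75, 2.2], [0.22, 2.44], [-1.43, 4.57], [0, 2.65], [-2.85, 2.85]. Speed limits (rad/s): [2.79, 2.79, 3.14, 3.14, 3.14, 3.14].

INTERFACE

Orientations are given as a unit quaternion [x, y, z, w].
In Python, from station import manip, snapshot gives the robot as it stands.
- The arm moves only by the tool play_rows, never from a script. Its argument "series" is a list of rows, each a list of 4 numbers: the shift along the tool's x, y, z in m, then the turn about the tool's x in degrees. In form: [[tx, ty, tz, spin], ...]. A call has 1 to 20 rows; each row is the pose to reach, as a shift and turn from the pose measured when the call began, along the tool's axes at that moment; what a row does not reach only later rows make up. A row lasts 1/10 s, in which the tool goes at most 50 mm and 8.59 degrees, less where a joint would pass 70% of its speed; a pose out of reach is approached as far as the arm can. A call with a gripper value outside its range is refused whole. "claw" is the opening in per cent of the stroke, from 0 (shut) to 100 (fully open), set as the call begins (left out, the last holds). The fingers move at their own pace and stop on an object; "force" is the grip in N (left out, the last holds). Time passes only in rows, so rows that repeat a pose let the fingers close. It gives the time, the measured TCP pose, the force and the opening at its end, in the units of the state.
- manip.sense(): the state, without advancing time (a new reading comes with each control period).
- snapshot(name): name is "scene" or "side" or "wrist"; returns a dict with "image" (384x512x3 uint8, blue, green, red), "depth" (384x512 float32, m along the optical axis (not along the pixel's ray), 0 where there is no reading), "fov_y" (degrees; the focal length in pixels is half the picture's height over the tangent of half this angle, whatever the lens; pixels are square), "cx", "cy" (the principal point, pixels), "R" (3x3) and "t" (3): a world point X has camera coordinates R X + t. Camera axes: x right, y down, z forward; pixel columns grow to the right and rows downward; lengths in m; the calibration is good to about 2 mm. A picture is of the moment at which its call begins.
- manip.sign_off(): hands the job in, once; it reports no verdict.
The state is a dict: "t": time; "q": joint angles; "qd": joint speeds; "tau": joint torques, N m; "tcp_pos": TCP position; "tool_rot": TCP orientation; "force": force on the tool from outside, world axes, zero at the start; "ft_torque": the same for the moment, N m; "finger_gap": opening from 0.0 (shut) to 1.0 (fully open).
Only numpy, scipy, OpenCV 4.12 (cv2) and the standard library are available. Lean on these libraries where they do the work, as an engineer would, in place of code of your own. Each camera call takes 0.05 s, during which the arm holds its last target.

TASK

Slide the roll of labels up off the spindle of the label stand and stand it upright on the bare worktop, let go of it, so that the rail behind the spindle is clear. Then take the label holder out of the storage block, push it down behind the lip of the rail, anywhere along it, until the sprung seat under it is fully down, and finish while still holding it pressed home there: do not let go. Leave the other things on the worktop where they are.

Things in the scene. Friction and masses are not known exactly. Their poses are not given: they have to be found in the camera images.
- label_stand: Fixed grey stand, left or right on the worktop, the storage block on the other side. Base plate 110 (x) x 130 (y) x 8 mm; origin at the centre of its underside, z up. In front (own x = -14 mm) an upright spindle on a hub 42 mm across, top at z = 34 mm; behind (own x = +30 mm) the label rail, a slot along own y. With the roll on, no finger fits between roll and rail.
- spindle_tip (a point): Tip of the steel spindle, 94 mm above the worktop. The spindle is 10 mm thick with a tapered tip and rises 60 mm above its hub. Axes as the stand's.
- slot_mouth (a point): Middle of the rail's slot, 44 mm above the worktop, axes as the stand's. The slot runs along y: 7 mm wide in x, 100 mm long between end cheeks. Lip in front (-x) flares forward above this point, to 8 mm higher and 12 mm ahead; back wall straight to 14 mm, flared back to 19 mm above. Top of the seat 18 mm below this point when up, 26 mm when fully down.
- seat (a joint): Travel in m of the black sprung seat in the slot: 0 up, 0.008 fully down on its stop. Spring: 2.8 N to start it, 8.4 N at the stop; it rises again when let go.
- label_roll: Roll of white labels, a ring 60 mm across and 50 mm high with a hole of about 20 mm, about 0.09 kg, on the spindle at the start, its underside on the hub. Origin at the centre of its underside, z along its axis. Grip it across its diameter.
- storage_block: Fixed black block 60 (x) x 110 (y) x 30 mm high; origin at the centre of its underside. Along the middle of its top runs a slot along own y, 6 mm wide, 90 mm long and 22 mm deep (floor 8 mm above the worktop), in which the label holder stands upright at the start.
- label_holder: Label holder, about 0.05 kg: upright white plate 80 (own y) x 4 mm thick (own x), blank card framed on its front (-x), and along its top a grey finger bar. Height 80 mm. Origin at the middle of the plate's lower edge, z up. Grip the bar across its thickness, finger ends at least 48 mm above the lower edge, so that they stay clear of the rail when the holder is down.
- finger_bar (a point): Centre of the finger bar (12 mm thick in x, 70 mm long in y, 16 mm high), 72 mm above the holder's lower edge; axes as the holder's.
- calculator: Pocket calculator 122 x 70 x 14 mm lying on the worktop, a bystander; origin at the centre of its underside.
- strip_box: Small carton 51 x 90 x 45 mm, a bystander; origin at the centre of its underside.
- dust_brush: Small brush 164 mm long lying on the worktop, a bystander; origin at the centre of its underside.
- screwdriver: Screwdriver 187 mm long lying on the worktop, a bystander; origin at the centre of its underside.
Things that resemble listed ones, but are neither listed nor needed, are in the scene too. There is more than one size of the label_roll; the one meant has the size given above.

How it is judged:
On the way, in this order (a step that is already met when the one before it is completed fails the run):
1. the label roll is off the spindle and stands upright on the bare worktop, released (height (world z) of label_roll between -0.005 and 0.005 m and angle between label_roll's own z axis and vertical below 0.1 rad and linear speed of label_roll below 0.02 m/s and contact force between the fingers and label_roll below 0.2 N), for 0.2 s.
2. the lower edge of the holder is in the slot behind the lip (z of label_holder in the frame of slot_mouth below -0.006 m and x of label_holder in the frame of slot_mouth between -0.004 and 0.004 m and y of label_holder in the frame of slot_mouth between -0.014 and 0.014 m), for 0.1 s.
At the end, for the whole second after the job is handed in: Through the last second the fingers hold the holder upright (0.15 rad) in the slot behind the lip and press the seat down at least 6.2 of its 8 mm (over 4 N, lower edge 23.5 mm below the slot mouth); the label roll stands upright on the worktop, at rest, untouched (all of step 1 and value of joint seat above 0.0062 m and z of label_holder in the frame of slot_mouth below -0.0235 m and x of label_holder in the frame of slot_mouth between -0.004 and 0.004 m and y of label_holder in the frame of slot_mouth between -0.014 and 0.014 m and angle between label_holder's own z axis and vertical below 0.15 rad and contact force between the fingers and label_holder above 2 N and contact force between label_holder and seat above 4 N); the arm keeps its last pose, push and grip.
It fails at once if the label roll is tipped over (angle between label_roll's own z axis and vertical above 0.7 rad).
It fails at once if a bystander is disturbed (distance of any of calculator, strip_box, dust_brush, screwdriver from where it was at the start of the episode above 0.03 m).
It also fails if it takes over 58 s, if anything falls off the work surface, if the arm or the gripper's body presses on something with over 40 N, if the wrist force passes 120 N, or if a joint passes its speed limit or range.

## Working session

There is one attempt and no reset: what is moved stays moved. The work goes in short steps, Python scripts to look and compute and a tool call to move; the robot and the scene stay as the last step left them, time stands still between calls to the robot, and variables do not carry over. Pictures are saved under pics/ and viewed, and the job is handed in when it is done.

Besides the shell and the picture viewer there is one more tool, called as a command line: name --pt "numbers of a row" for each row, then --argument value for the rest. play_rows: Moves the arm, as the interface text tells. Its arguments: {"type":"object","properties":{"series":{"type":"array","items":{"type":"array","items":{"type":"number"}}},"claw":{"type":"number"},"force":{"type":"number"}},"required":["series"]}

```bash
ls; mkdir -p pics; cat > h.py <<'E'
import numpy as np, cv2, pickle
from station import manip, snapshot
def snap(n,tag):
    s=snapshot(n); cv2.imwrite(f'pics/{tag}.png',s['image']); pickle.dump(s,open(f'pics/{tag}.pkl','wb')); return s
def load(tag): return pickle.load(open(f'pics/{tag}.pkl','rb'))
def f(s): return s['image'].shape[0]/2/np.tan(np.radians(s['fov_y'])/2)
def ray(s,u,v):
    R=np.array(s['R']);t=np.array(s['t']);d=R.T@np.array([(u-s['cx'])/f(s),(v-s['cy'])/f(s),1]);return -R.T@t,d
def onz(s,u,v,z):
    o,d=ray(s,u,v);return o+d*(z-o[2])/d[2]
def cloud(s):
    h,w=s['depth'].shape;v,u=np.mgrid[:h,:w];D=s['depth'].astype(float)
    P=np.stack([(u-s['cx'])/f(s)*D,(v-s['cy'])/f(s)*D,D],-1)
    X=(P-np.array(s['t']))@np.array(s['R']);X[D==0]=np.nan;return X
def proj(s,X):
    c=np.array(s['R'])@np.array(X)+np.array(s['t']);return c[0]/c[2]*f(s)+s['cx'],c[1]/c[2]*f(s)+s['cy']
E
python3 - <<'E'
from h import *
for n in ['scene','side','wrist']:
    s=snap(n,n+'0'); print(n,s['fov_y'],np.round(-np.array(s['R']).T@s['t'],3))
st=manip.sense(); print({k:np.round(v,3) for k,v in st.items()}, manip.hold_point_z)
print([a for a in dir(manip) if a[0]!='_'])
E
```

```text
pics
scene 43.39034641816955 [-0.41  -0.876  0.75 ]
side 45.32452565042535 [-0.095  1.21   1.038]
wrist 63.071759073036674 [ 0.267 -0.569  0.372]
{'t': np.float64(0.15), 'q': array([-1.435,  0.528,  1.434, -0.   ,  1.181, -0.178]), 'qd': array([ 0.   , -0.002, -0.005, -0.   ,  0.001,  0.   ]), 'tau': array([ 1.0000e-03, -4.4275e+01, -1.7827e+01, -0.0000e+00,  6.0000e-03,
       -0.0000e+00]), 'tcp_pos': array([ 0.193, -0.594,  0.231]), 'tool_rot': array([ 0.698,  0.111, -0.698,  0.11 ]), 'force': array([ 0.096,  0.006, -0.073]), 'ft_torque': array([-0.003,  0.011, -0.045]), 'finger_gap': np.float64(1.001)} 0.0187
['PlanningError', 'hold_point_z', 'sense', 'sign_off']
```

View pics/scene0.png

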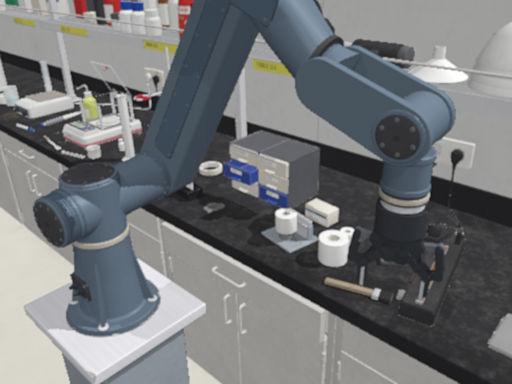

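View pics/side0.png

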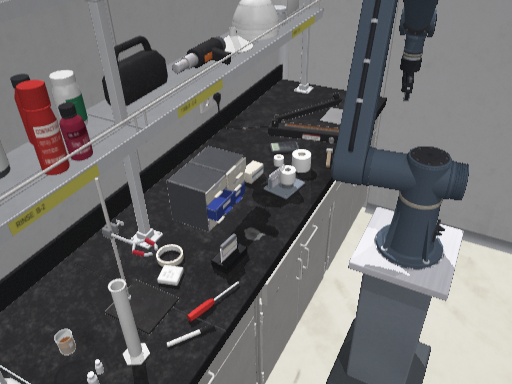

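View pics/wrist0.png

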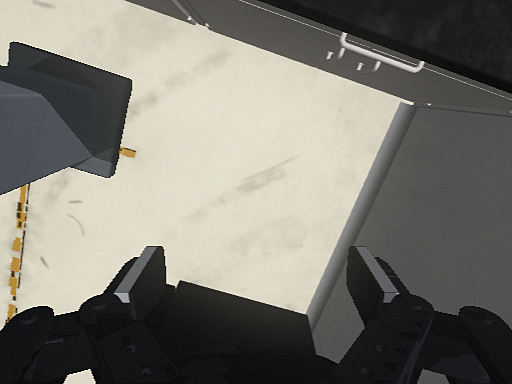

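```bash
python3 - <<'E'
from h import *
s=load('side0');cv2.imwrite('pics/c1.png',cv2.resize(s['image'][130:280,190:350],None,fx=5,fy=4*1.0,interpolation=cv2.INTER_CUBIC)[:600,:800])
s=load('scene0');cv2.imwrite('pics/c2.png',cv2.resize(s['image'][170:320,180:380],None,fx=4,fy=4,interpolation=cv2.INTER_CUBIC))
for n in ['scene0','side0']:
    s=load(n);X=cloud(s)
    pts={'scene0':[(286,215),(334,242),(290,237),(305,222),(190,190),(322,211)],'side0':[(288,171),(301,156),(279,160),(287,192),(272,182),(228,245),(228,262)]}[n]
    for u,v in pts: print(n,u,v,np.round(X[v,u],3))
E
```

```text
scene0 286 215 [ 0.488 -0.124  0.081]
scene0 334 242 [ 0.484 -0.289  0.065]
scene0 290 237 [ 0.487 -0.14   0.016]
scene0 305 222 [ 0.529 -0.159  0.054]
scene0 190 190 [0.472 0.28  0.033]
scene0 322 211 [ 0.623 -0.149  0.046]
side0 288 171 [nan nan nan]
side0 301 156 [ 0.493 -0.26   0.066]
side0 279 160 [ 0.58  -0.238  0.036]
side0 287 192 [ 0.471 -0.081  0.012]
side0 272 182 [ 0.534 -0.08   0.039]
side0 228 245 [0.488 0.325 0.069]
side0 228 262 [0.469 0.36  0.035]
```

View pics/c1.png

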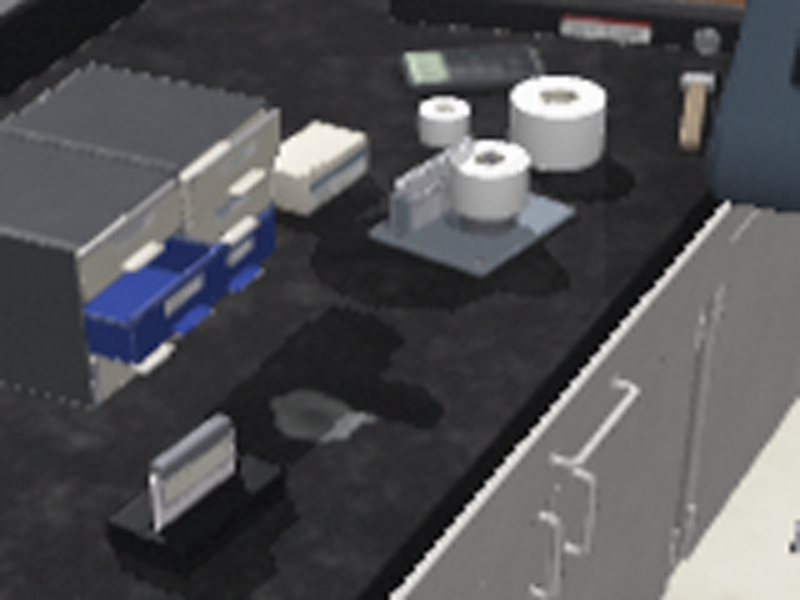

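View pics/c2.png

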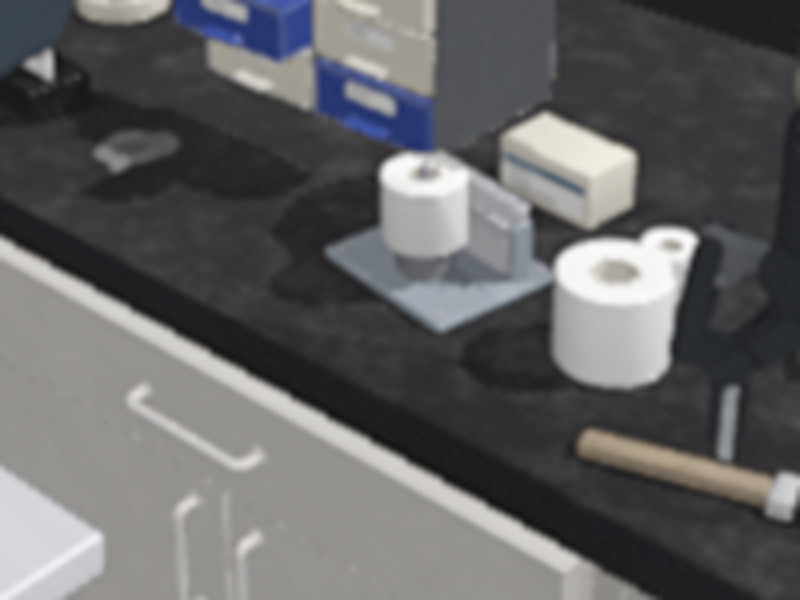

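The rolls are: on the spindle, scene (286,215); a larger one, scene (334,242); a small one, scene (347,235). The one on the spindle fits, since it is about 60 mm across with its top near 84 mm. Next I measure poses from both cameras' depth.

```bash
python3 - <<'E'
from h import *
for n in ['scene0','side0']:
    s=load(n);X=cloud(s);im=s['image'].astype(int)
    def reg(name,c,r,z0,z1):
        m=(np.hypot(X[...,0]-c[0],X[...,1]-c[1])<r)&(X[...,2]>z0)&(X[...,2]<z1)
        P=X[m]
        if len(P)<8: print(n,name,len(P));return
        rect=cv2.minAreaRect(P[:,:2].astype(np.float32)*1000)
        c2,rr=cv2.minEnclosingCircle(P[:,:2].astype(np.float32)*1000)
        v,u=np.nonzero(m)
        print(n,name,len(P),'z',np.round(np.median(P[:,2]),4),'rect',np.round(rect[0],1),np.round(rect[1],1),round(rect[2],1),'circ',np.round(c2,1),round(rr,1),'px',u.mean().round(),v.mean().round())
    reg('rolltop',(0.488,-0.124),0.045,0.078,0.09)
    reg('bigtop',(0.49,-0.28),0.07,0.06,0.09)
    reg('plate',(0.50,-0.13),0.10,0.005,0.011)
    reg('plate+',(0.50,-0.13),0.10,0.004,0.03)
    reg('rail',(0.53,-0.13),0.07,0.045,0.07)
    reg('holder top',(0.485,0.32),0.08,0.075,0.10)
    reg('holder all',(0.485,0.32),0.08,0.045,0.10)
    reg('block top',(0.485,0.32),0.09,0.025,0.034)
E
```

```text
scene0 rolltop 205 z 0.0841 rect [ 489.2 -122.2] [59. 57.] 35.3 circ [ 488.4 -121. ] 33.1 px 286.0 214.0
scene0 bigtop 375 z 0.0646 rect [ 499.7 -277.1] [78.5 77.1] 70.8 circ [ 501.7 -280.3] 42.9 px 334.0 239.0
scene0 plate 520 z 0.0081 rect [ 502.2 -125.4] [134.1 110.5] 79.2 circ [ 502.6 -125. ] 81.9 px 288.0 240.0
scene0 plate+ 740 z 0.0088 rect [ 480.1 -140.5] [119.2 173.9] 23.5 circ [ 494.8 -137.9] 90.7 px 290.0 239.0
scene0 rail 291 z 0.0561 rect [ 502.3 -129.9] [104.9  84.1] 81.6 circ [ 515.9 -129.5] 56.4 px 295.0 223.0
scene0 holder top 0
scene0 holder all 5
scene0 block top 130 z 0.0303 rect [484.8 291.3] [54.2 61.5] 86.4 circ [486.  292.8] 37.9 px 191.0 189.0
side0 rolltop 122 z 0.0857 rect [ 490.3 -122.6] [56.5 67.2] 25.5 circ [ 491.  -123.1] 34.5 px 287.0 170.0
side0 bigtop 167 z 0.0672 rect [ 499.2 -273.4] [72.6 87.4] 22.9 circ [ 502. -273.] 45.0 px 301.0 154.0
side0 plate 312 z 0.0079 rect [ 490.6 -118.9] [193.  165.3] 32.1 circ [ 499.5 -129.5] 98.9 px 286.0 188.0
side0 plate+ 597 z 0.0096 rect [ 492.7 -117.5] [198.2 165.3] 32.1 circ [ 500.1 -129.3] 99.5 px 285.0 188.0
side0 rail 161 z 0.057 rect [ 509.3 -111.9] [103.1  86.8] 67.5 circ [ 516.9 -120.6] 56.7 px 280.0 176.0
side0 holder top 111 z 0.0881 rect [487.2 322.8] [79.1 15.4] 84.2 circ [485.9 322.9] 39.5 px 228.0 241.0
side0 holder all 229 z 0.0742 rect [487.3 324.3] [84.6 15.4] 84.2 circ [485.9 324.5] 42.3 px 228.0 245.0
side0 block top 258 z 0.0316 rect [483.8 322.6] [112.6  63.6] 79.6 circ [487.7 323.3] 60.5 px 230.0 257.0
```

```bash
python3 - <<'E'
from h import *
H=np.full((320,500),-1.0); C=np.zeros((320,500,3),np.uint8)
for n in ['scene0','side0']:
    s=load(n);X=cloud(s);m=np.isfinite(X[...,0])&(X[...,2]<0.3)&(X[...,2]>-.01)
    for p,c in zip(X[m],s['image'][m]):
        # 2mm/px ; rows x 0.25..0.89 top=far ; cols y +0.5 left .. -0.5
        r=int((0.89-p[0])/0.002);k=int((0.5-p[1])/0.002)
        if 0<=r<320 and 0<=k<500 and p[2]>H[r,k]: H[r,k]=p[2];C[r,k]=c
C=cv2.dilate(C,np.ones((2,2)))
Hh=cv2.applyColorMap((np.clip(H,0,.12)/.12*255).astype(np.uint8),cv2.COLORMAP_JET);Hh[H<0]=0;Hh=cv2.dilate(Hh,np.ones((3,3)))
for im in (C,Hh):
  for y in np.arange(-.4,.5,.1): cv2.line(im,(int((.5-y)/.002),0),(int((.5-y)/.002),319),(90,90,90),1)
  for x in np.arange(.3,.9,.1): cv2.line(im,(0,int((.89-x)/.002)),(499,int((.89-x)/.002)),(90,90,90),1)
cv2.imwrite('pics/map.png',cv2.resize(np.vstack([C[60:],Hh[60:]]),None,fx=1.15,fy=1.15))
E
```

```text
(no output)
```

View pics/map.png

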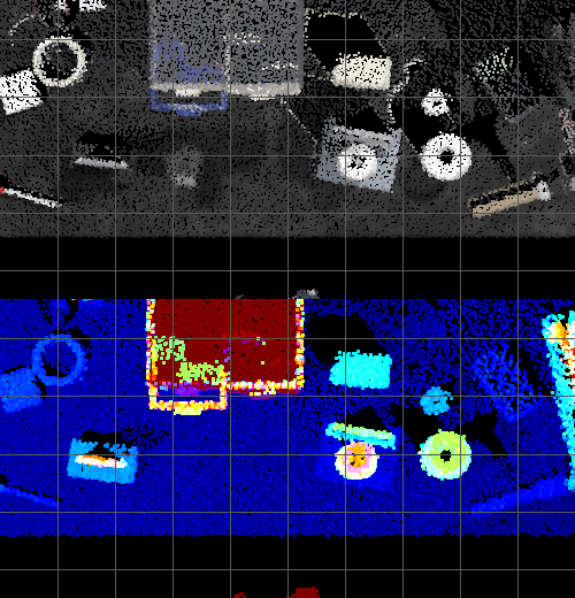

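```bash
cat >> h.py <<'E'
from scipy.spatial.transform import Rotation as Ro
def goto(pos,yawdeg,quiet=False):
    """tool delta to TCP pos with tool down and tool y along world angle yawdeg (mod 180)"""
    st=manip.sense();R=Ro.from_quat(st['tool_rot']).as_matrix()
    d=R.T@(np.array(pos)-st['tcp_pos'])
    cur=np.degrees(np.arctan2(R[1,1],R[0,1]))
    a=(yawdeg-cur+90)%180-90   # world ccw about z
    spin=a*np.sign(R[2,0])     # tool x down -> negative
    print('t',round(float(st['t']),2),'tcp',np.round(st['tcp_pos'],4),'toolx',np.round(R[:,0],3),'yaw',round(cur,2),'delta',np.round(d,4),'spin',round(spin,2),'q6',round(st['q'][5],2),'F',np.round(st['force'],2),'gap',round(float(st['finger_gap']),3))
E
python3 -c "
from h import *
goto([0.489,-0.1225,0.20],79.2)"
```

```text
t 0.15 tcp [ 0.1929 -0.5939  0.2306] toolx [-0.     0.002 -1.   ] yaw -72.02 delta [ 0.0313 -0.3569 -0.4272] spin 28.78 q6 -0.18 F [ 0.1   0.01 -0.07] gap 1.001
```

play_rows --pt "0 -0.03 -0.036 2" --pt "0 -0.06 -0.071 5" --pt "0.003 -0.09 -0.107 7" --pt "0.006 -0.119 -0.142 10" --pt "0.009 -0.149 -0.178 12" --pt "0.012 -0.178 -0.214 15" --pt "0.015 -0.208 -0.249 17" --pt "0.018 -0.238 -0.285 19" --pt "0.02 -0.268 -0.32 22" --pt "0.023 -0.297 -0.356 24" --pt "0.026 -0.327 -0.392 27" --pt "0.03 -0.35 -0.42 28.5" --pt "0.031 -0.357 -0.427 28.8" --pt "0.031 -0.357 -0.427 28.8" --pt "0.031 -0.357 -0.427 28.8" --claw 100

```text
t: 1.65
tcp_pos: [0.4884, -0.1231, 0.2002]
tool_rot: [-0.704, 0.066, 0.704, 0.067]
force: [0.3, 0.3, -0.0]
finger_gap: 0.999
```

```bash
python3 -c "
from h import *
s=snap('wrist','w1')
goto([0.489,-0.1225,0.05],79.2)"
```

```text
t 1.7 tcp [ 0.4883 -0.1236  0.2003] toolx [-0.001  0.001 -1.   ] yaw -100.87 delta [ 0.1503 -0.001  -0.0006] spin -0.07 q6 1.29 F [ 0.4  -0.17  0.64] gap 1.0
```

View pics/w1.png

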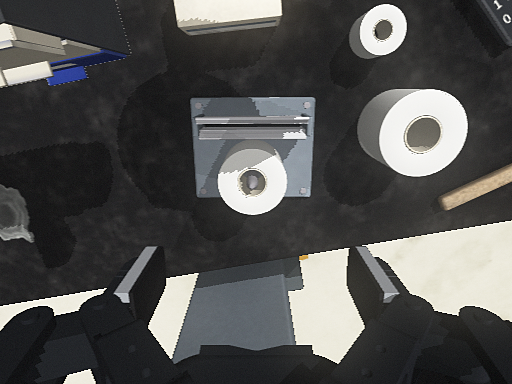

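The wrist view shows the roll on the spindle at (252,182), the rail slot behind it at about (252,125) and the base plate corners at (190,98), (314,97), (312,197). I'll check these against the depth estimate.

```bash
python3 - <<'E'
from h import *
s=load('w1')
im=s['image']
cv2.imwrite('pics/w1c.png',cv2.resize(im[90:220,180:325],None,fx=5,fy=4.6,interpolation=cv2.INTER_CUBIC)[:600])
g=cv2.cvtColor(im,cv2.COLOR_BGR2GRAY);m=((g>200)&(im.max(2).astype(int)-im.min(2)<25)).astype(np.uint8);m[:140]=0;m[:,:210]=0;m[220:]=0;m[:,300:]=0
c=max(cv2.findContours(m,0,2)[0],key=cv2.contourArea);print(cv2.minAreaRect(c),cv2.minEnclosingCircle(c))
for u,v in [(190,98),(314,97),(312,197)]: print(np.round(onz(s,u,v,.008),4))
X=cloud(s)
P=X[(np.abs(X[...,2]-.008)<.003)&(np.hypot(X[...,0]-.502,X[...,1]+.125)<.1)]
r=cv2.minAreaRect(P[:,:2].astype(np.float32)*1000);print(r)
P=X[(X[...,2]>.078)&(X[...,2]<.088)&(np.hypot(X[...,0]-.489,X[...,1]+.123)<.05)];print(len(P),cv2.minEnclosingCircle(P[:,:2].astype(np.float32)*1000),P[:,2].mean())
P=X[(X[...,2]>.048)&(X[...,2]<.075)&(np.hypot(X[...,0]-.535,X[...,1]+.131)<.08)&(X[...,0]>.515)]
r=cv2.minAreaRect(P[:,:2].astype(np.float32)*1000);print('rail',r)
for X0 in [(.4885,-.1228,.084),(.5317,-.131,.044)]: print(proj(s,X0))
# profile through the slot at column 275
for v in range(100,150,2): print(v,np.round(X[v,270],3),end=' ')
E
```

```text
((254.39781188964844, 187.71897888183594), (52.37211608886719, 68.94664764404297), 70.01689147949219) ((252.03475952148438, 178.56546020507812), 35.77797317504883)
[ 0.5681 -0.0686  0.008 ]
[ 0.5454 -0.1936  0.008 ]
[ 0.4381 -0.1772  0.008 ]
((503.6183166503906, -121.13356018066406), (129.2917938232422, 109.53594970703125), 79.58956909179688)
3213 ((489.5679626464844, -118.63986206054688), 30.104496002197266) 0.082929244511486
rail ((526.87548828125, -125.54144287109375), (110.14579772949219, 31.425518035888672), 79.37183380126953)
(np.float64(256.3207996022839), np.float64(183.11767654264418))
(np.float64(256.3709015394471), np.float64(125.94842631843377))
100 [ 0.551 -0.149  0.008] 102 [ 0.549 -0.149  0.006] 104 [ 0.547 -0.148  0.007] 106 [ 0.545 -0.148  0.008] 108 [ 0.543 -0.148  0.006] 110 [ 0.541 -0.147  0.008] 112 [ 0.539 -0.147  0.007] 114 [ 0.537 -0.146  0.007] 116 [ 0.536 -0.146  0.017] 118 [ 0.538 -0.144  0.063] 120 [ 0.536 -0.144  0.061] 122 [ 0.535 -0.144  0.061] 124 [ 0.529 -0.144  0.027] 126 [ 0.527 -0.144  0.025] 128 [ 0.526 -0.143  0.033] 130 [ 0.526 -0.143  0.044] 132 [ 0.524 -0.143  0.045] 134 [ 0.523 -0.142  0.048] 136 [ 0.521 -0.142  0.05 ] 138 [ 0.519 -0.142  0.052] 140 [ 0.51  -0.142  0.008] 142 [ 0.508 -0.141  0.007] 144 [ 0.506 -0.141  0.007] 146 [ 0.51  -0.14   0.041] 148 [ 0.511 -0.14   0.054]
```

View pics/w1c.png

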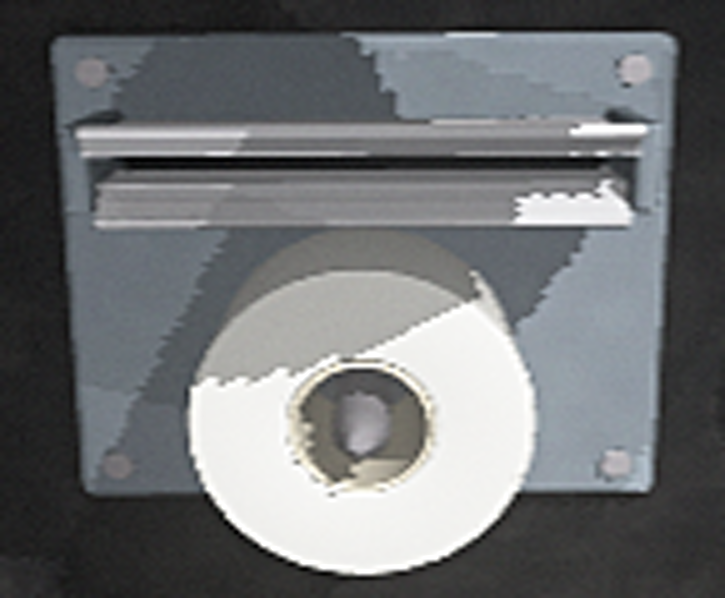

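```bash
python3 -c "
from h import *
goto([0.489,-0.121,0.048],79.4)"
```

```text
t 1.7 tcp [ 0.4883 -0.1236  0.2003] toolx [-0.001  0.001 -1.   ] yaw -100.87 delta [ 0.1523 -0.0025 -0.0003] spin -0.27 q6 1.29 F [ 0.4  -0.17  0.64] gap 1.0
```

play_rows --pt "0.02 -0.0025 0 -0.3" --pt "0.05 -0.0025 0 -0.3" --pt "0.08 -0.0025 0 -0.3" --pt "0.105 -0.0025 0 -0.3" --pt "0.125 -0.0025 0 -0.3" --pt "0.14 -0.0025 0 -0.3" --pt "0.15 -0.0025 0 -0.3" --pt "0.152 -0.0025 0 -0.3" --pt "0.152 -0.0025 0 -0.3"

```text
t: 2.6
tcp_pos: [0.4887, -0.1217, 0.0484]
tool_rot: [-0.704, 0.065, 0.704, 0.066]
force: [0.4, 0.7, 1.0]
finger_gap: 1.001
```

```bash
python3 -c "
from h import *
goto([0.489,-0.121,0.048],79.4)
s=snap('wrist','w2')"
```

```text
t 2.6 tcp [ 0.4887 -0.1217  0.0484] toolx [-0.001  0.001 -1.   ] yaw -100.64 delta [ 0.0004 -0.0008 -0.0002] spin -0.04 q6 1.29 F [0.38 0.72 0.97] gap 1.001
```

View pics/w2.png

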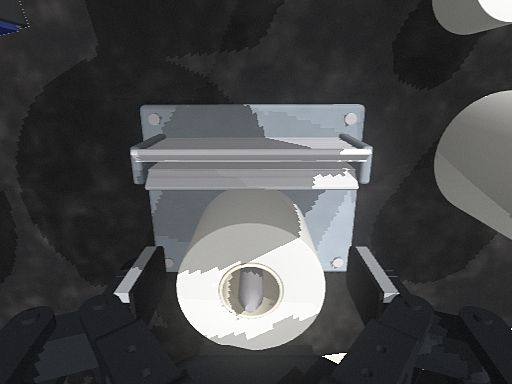

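The roll (252,290) sits between the pads at (150,270) and (368,270), so I close on it.

play_rows --pt "0 -0.002 0 0" --pt "0 -0.002 0 0" --pt "0 -0.002 0 0" --pt "0 -0.002 0 0" --pt "0 -0.002 0 0" --pt "0 -0.002 0 0" --pt "0 -0.002 0 0" --pt "0 -0.002 0 0" --pt "0 -0.002 0 0" --pt "0 -0.002 0 0" --claw 0 --force 35

```text
t: 3.65
tcp_pos: [0.4898, -0.1197, 0.0499]
tool_rot: [0.705, -0.065, -0.703, -0.065]
force: [-1.1, -0.9, 5.4]
finger_gap: 0.684
```

```bash
python3 -c "
from h import *
goto([0.489,-0.121,0.135],79.4)
goto([0.46,0.05,0.135],79.4)
s=snap('wrist','w3')"
```

```text
t 3.65 tcp [ 0.4898 -0.1197  0.0499] toolx [ 0.002 -0.    -1.   ] yaw -100.6 delta [-0.0851  0.0014  0.0004] spin 0.0 q6 1.29 F [-1.07 -0.92  5.45] gap 0.684
t 3.65 tcp [ 0.4898 -0.1197  0.0499] toolx [ 0.002 -0.    -1.   ] yaw -100.6 delta [-0.0851 -0.1614  0.0604] spin 0.0 q6 1.29 F [-1.07 -0.92  5.45] gap 0.684
```

View pics/w3.png

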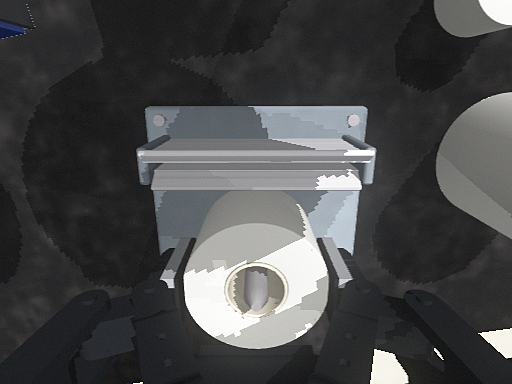

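play_rows --pt "-0.005 0 0 0" --pt "-0.012 0 0 0" --pt "-0.022 0 0 0" --pt "-0.034 0 0 0" --pt "-0.046 0 0 0" --pt "-0.058 0 0 0" --pt "-0.07 0 0 0" --pt "-0.082 0 0 0" --pt "-0.09 0 0 0" --pt "-0.092 0 0 0" --pt "-0.092 0 0 0"

```text
t: 4.8
tcp_pos: [0.4897, -0.1198, 0.1422]
tool_rot: [0.705, -0.065, -0.703, -0.065]
force: [-0.7, -0.5, -1.9]
finger_gap: 0.683
```

```bash
python3 -c "
from h import *
goto([0.46,0.05,0.14],79.4)
s=snap('wrist','w4')
s=snap('scene','s4')"
```

```text
t 4.8 tcp [ 0.4897 -0.1198  0.1422] toolx [ 0.002 -0.    -1.   ] yaw -100.6 delta [ 0.0021 -0.1614  0.0604] spin 0.0 q6 1.29 F [-0.65 -0.46 -1.9 ] gap 0.683
```

View pics/w4.png

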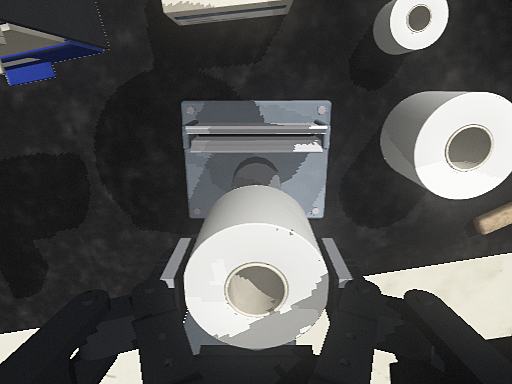

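View pics/s4.png

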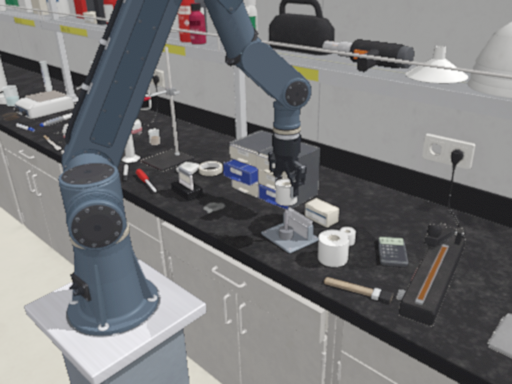

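Scene (287,190) shows the roll lifted clear above the spindle tip. Now I carry it to bare worktop at about (0.46, 0.05).

play_rows --pt "0 -0.015 0.006 0" --pt "0 -0.04 0.015 0" --pt "0 -0.07 0.026 0" --pt "0 -0.1 0.037 0" --pt "0 -0.125 0.047 0" --pt "0 -0.145 0.054 0" --pt "0 -0.157 0.059 0" --pt "0 -0.161 0.06 0" --pt "0 -0.161 0.06 0"

```text
t: 5.8
tcp_pos: [0.4598, 0.0501, 0.1415]
tool_rot: [0.704, -0.065, -0.704, -0.065]
force: [-0.6, -0.3, -2.1]
finger_gap: 0.679
```

```bash
python3 -c "
from h import *
goto([0.46,0.05,0.018],79.4)
s=snap('wrist','w5')
s=snap('scene','s5')
X=cloud(load('s5'))
P=X[(np.abs(X[...,2]-.008)<.003)&(np.hypot(X[...,0]-.502,X[...,1]+.125)<.1)]
print(cv2.minAreaRect(P[:,:2].astype(np.float32)*1000))
m=np.abs(X[...,1]-.05)<.045;m&=np.abs(X[...,0]-.46)<.04;m&=X[...,2]>.02
print('low z near roll',np.percentile(X[m][:,2],[0,5,20]))
"
```

```text
t 5.8 tcp [0.4598 0.0501 0.1415] toolx [ 0.001  0.    -1.   ] yaw -100.53 delta [ 1.235e-01  2.000e-04 -1.000e-04] spin 0.07 q6 1.62 F [-0.63 -0.3  -2.13] gap 0.679
((502.86468505859375, -124.91114807128906), (132.91001892089844, 110.92876434326172), 79.08143615722656)
low z near roll [0.1255344  0.14529513 0.19021491]
```

View pics/s5.png

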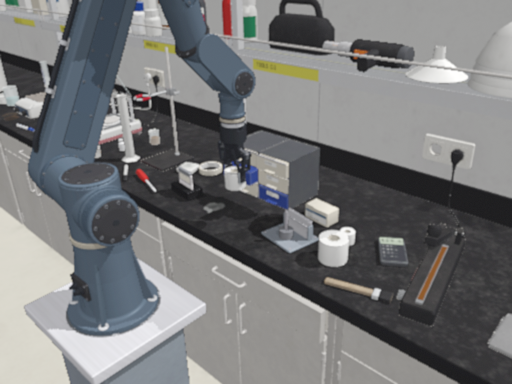

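View pics/w5.png

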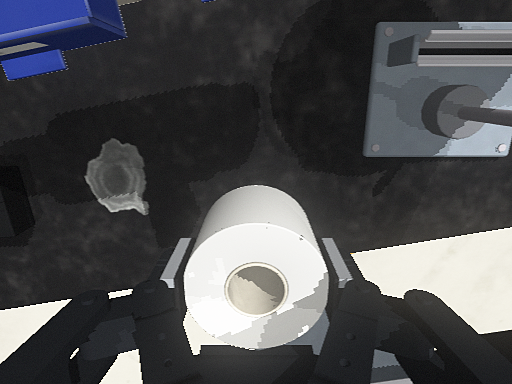

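play_rows --pt "0.015 0 0 0" --pt "0.04 0 0 0" --pt "0.065 0 0 0" --pt "0.085 0 0 0" --pt "0.1 0 0 0" --pt "0.112 0 0 0" --pt "0.118 0 0 0" --pt "0.121 0 0 0" --pt "0.123 0 0 0" --pt "0.124 0 0 0" --pt "0.125 0 0 0" --pt "0.125 0 0 0"

```text
t: 7.1
tcp_pos: [0.4607, 0.0492, 0.0169]
tool_rot: [0.705, -0.065, -0.703, -0.065]
force: [-0.2, -0.4, -1.7]
finger_gap: 0.683
```

```bash
python3 -c "
from h import *
goto([0.46,0.05,0.016],79.4)
s=snap('side','d6')
X=cloud(s)
m=(np.abs(X[...,1]-.05)<.045)&(np.abs(X[...,0]-.46)<.04)&(X[...,2]>.045)&(X[...,2]<.06);print(m.sum())
cv2.imwrite('pics/d6c.png',cv2.resize(s['image'][130:290,200:340],None,fx=4,fy=3.7))
"
```

```text
t 7.1 tcp [0.4607 0.0492 0.0169] toolx [ 0.002 -0.    -1.   ] yaw -100.61 delta [ 0.0009 -0.0006  0.0009] spin -0.01 q6 1.62 F [-0.22 -0.37 -1.75] gap 0.683
133
```

View pics/d6c.png

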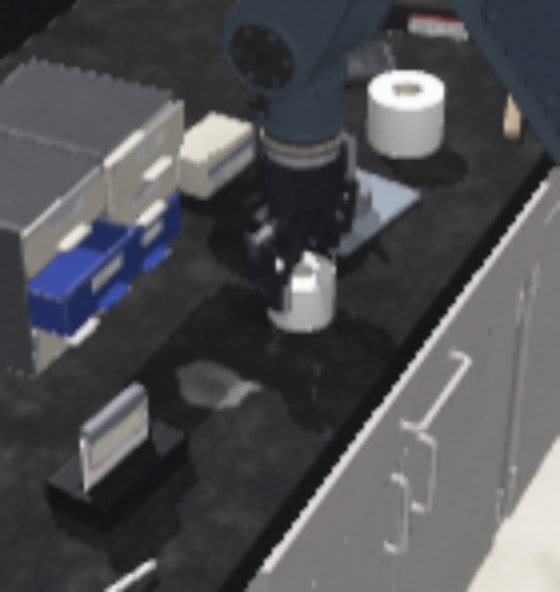

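The roll is about a millimetre above the worktop and upright. I lower it until the force shows contact.

play_rows --pt "0.001 0 0 0" --pt "0.002 0 0 0" --pt "0.002 0 0 0" --pt "0.002 0 0 0"

```text
t: 7.55
tcp_pos: [0.461, 0.0492, 0.0159]
tool_rot: [0.705, -0.065, -0.703, -0.065]
force: [-1.3, 0.2, 9.8]
finger_gap: 0.685
```

play_rows --pt "-0.0005 0 0 0" --pt "-0.0005 0 0 0" --pt "-0.0005 0 0 0" --pt "-0.0005 0 0 0" --pt "-0.0005 0 0 0" --pt "-0.0005 0 0 0" --claw 100

```text
t: 8.15
tcp_pos: [0.4609, 0.0493, 0.0163]
tool_rot: [0.705, -0.065, -0.703, -0.065]
force: [-0.3, -0.7, 0.3]
finger_gap: 0.999
```

```bash
python3 -c "
from h import *
goto([0.46,0.05,0.016],79.4)
s=snap('wrist','w7')"
```

```text
t 8.15 tcp [0.4609 0.0493 0.0163] toolx [ 0.003 -0.    -1.   ] yaw -100.61 delta [ 0.0003 -0.0005  0.0011] spin -0.01 q6 1.62 F [-0.27 -0.7   0.34] gap 0.999
```

View pics/w7.png

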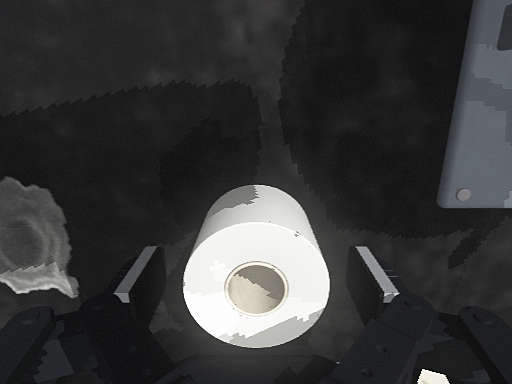

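The roll stands at (256,288), free of both pads. I rise straight up.

play_rows --pt "-0.01 0 0 0" --pt "-0.03 0 0 0" --pt "-0.06 0 0 0" --pt "-0.1 0 0 0" --pt "-0.14 0 0 0" --pt "-0.175 0 0 0" --pt "-0.2 0 0 0" --pt "-0.2 0 0 0"

```text
t: 9.0
tcp_pos: [0.4624, 0.0491, 0.2204]
tool_rot: [0.708, -0.065, -0.7, -0.065]
force: [0.7, -0.4, 0.1]
finger_gap: 0.999
```

```bash
python3 - <<'E'
from h import *
goto([0.487,0.323,0.22],-5.8)
for n in ['scene','side']:
    s=snap(n,n+'8');X=cloud(s)
    def reg(name,c,r,z0,z1):
        m=(np.hypot(X[...,0]-c[0],X[...,1]-c[1])<r)&(X[...,2]>z0)&(X[...,2]<z1);P=X[m]
        if len(P)<8: print(n,name,len(P));return
        rect=cv2.minAreaRect(P[:,:2].astype(np.float32)*1000)
        print(n,name,len(P),'z',np.round(np.percentile(P[:,2],[50,95]),4),np.round(rect[0],1),np.round(rect[1],1),round(rect[2],1))
    reg('roll',(0.46,0.05),0.05,.045,.06)
    reg('holder top',(0.487,0.32),0.08,0.078,0.10)
    reg('holder all',(0.487,0.32),0.08,0.045,0.10)
    reg('block top',(0.487,0.32),0.09,0.026,0.034)
E
```

```text
t 9.0 tcp [0.4624 0.0491 0.2204] toolx [ 0.012 -0.001 -1.   ] yaw -100.59 delta [ 0.0003 -0.2737  0.0262] spin 85.21 q6 1.62 F [ 0.65 -0.37  0.06] gap 0.999
scene roll 173 z [0.0502 0.0527] [461.4  47.9] [64.  57.2] 44.6
scene holder top 57 z [0.0867 0.0905] [487.5 320.2] [69.5 13.2] 82.5
scene holder all 165 z [0.0684 0.0891] [487.9 323.2] [84.4 13.2] 82.5
scene block top 209 z [0.0302 0.033 ] [488.2 320.6] [114.9  64.7] 84.2
side roll 160 z [0.052  0.0561] [459.3  50. ] [57.3 62.7] 20.9
side holder top 102 z [0.0883 0.0934] [487.6 323.2] [80.4 14.4] 84.0
side holder all 229 z [0.0733 0.0922] [487.7 324.4] [82.9 14.4] 84.0
side block top 258 z [0.0316 0.0337] [488.2 323.1] [117.2  63.9] 81.9
```

View pics/side8.png

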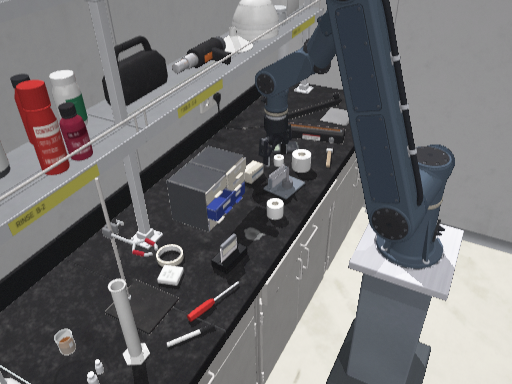

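The roll stands upright at (0.46, 0.05), side (275,209). Next I go above the holder, side (228,245). The joint range calls for spin −94 rather than +86.

play_rows --pt "0 -0.01 0.001 -5" --pt "0 -0.025 0.002 -12" --pt "0 -0.045 0.004 -19" --pt "0 -0.07 0.007 -26" --pt "0 -0.095 0.009 -33" --pt "0 -0.12 0.011 -40" --pt "0 -0.145 0.014 -47" --pt "0 -0.17 0.016 -54" --pt "0 -0.195 0.019 -61" --pt "0 -0.22 0.021 -68" --pt "0 -0.24 0.023 -75" --pt "0 -0.256 0.024 -82" --pt "0 -0.267 0.025 -88" --pt "0 -0.272 0.026 -92" --pt "0 -0.274 0.026 -94" --pt "0 -0.274 0.026 -94" --pt "0 -0.274 0.026 -94" --claw 100

```text
t: 10.8
tcp_pos: [0.4841, 0.323, 0.2155]
tool_rot: [0.528, 0.469, -0.528, 0.471]
force: [-0.1, -0.3, 0.4]
finger_gap: 1.001
```

```bash
python3 - <<'E'
from h import *
goto([0.4876,0.3225,0.062],-6.5)
s=snap('wrist','w9');X=cloud(s)
for nm,z0,z1 in [('top',.08,.095),('all',.045,.1),('block',.026,.034)]:
    P=X[(np.hypot(X[...,0]-.487,X[...,1]-.322)<.09)&(X[...,2]>z0)&(X[...,2]<z1)]
    if len(P)>5: print(nm,len(P),np.round(np.median(P[:,2]),4),cv2.minAreaRect(P[:,:2].astype(np.float32)*1000))
E
```

```text
t 10.8 tcp [0.4841 0.323  0.2155] toolx [ 0.002 -0.002 -1.   ] yaw -6.65 delta [ 0.1536  0.0033 -0.0002] spin -0.15 q6 0.51 F [-0.15 -0.29  0.36] gap 1.001
top 987 0.0865 ((487.6752624511719, 325.4768981933594), (69.7696762084961, 11.660226821899414), 83.24958801269531)
all 1050 0.0865 ((487.7018127441406, 325.7355041503906), (79.28337860107422, 11.678016662597656), 83.28032684326172)
block 4457 0.0289 ((487.28814697265625, 324.46722412109375), (109.42475128173828, 59.99034881591797), 82.8719482421875)
```

View pics/w9.png

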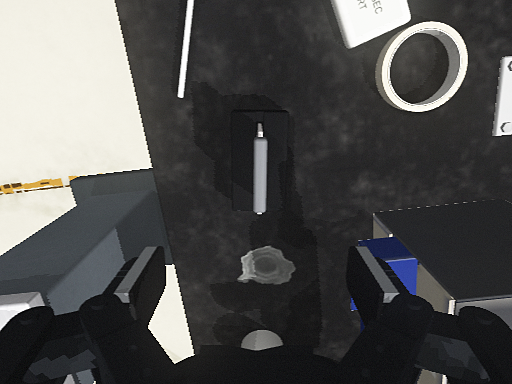

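play_rows --pt "0.015 0.0034 -0.002 0" --pt "0.045 0.0034 -0.002 0" --pt "0.08 0.0034 -0.002 0" --pt "0.11 0.0034 -0.002 0" --pt "0.132 0.0034 -0.002 0" --pt "0.145 0.0034 -0.002 0" --pt "0.151 0.0034 -0.002 0" --pt "0.1525 0.0034 -0.002 0" --pt "0.1525 0.0034 -0.002 0"

```text
t: 11.75
tcp_pos: [0.4888, 0.3246, 0.0639]
tool_rot: [0.529, 0.469, -0.527, 0.471]
force: [0.2, 1.0, 0.3]
finger_gap: 1.002
```

```bash
python3 - <<'E'
from h import *
goto([0.4877,0.3245,0.063],-6.75)
s=snap('wrist','w10')
E
```

```text
t 11.75 tcp [0.4888 0.3246 0.0639] toolx [ 0.004 -0.001 -1.   ] yaw -6.66 delta [ 0.0009 -0.0011  0.0002] spin 0.09 q6 0.52 F [0.16 0.95 0.27] gap 1.002
```

View pics/w10.png

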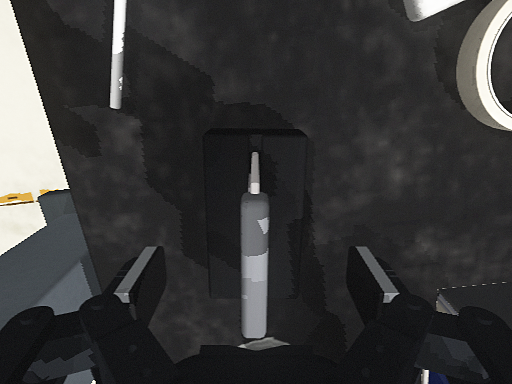

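The bar lies between the pads at (256,265), so I close with a firm grip.

play_rows --pt "0 -0.001 0 0" --pt "0 -0.001 0 0" --pt "0 -0.001 0 0" --pt "0 -0.001 0 0" --pt "0 -0.001 0 0" --pt "0 -0.001 0 0" --pt "0 -0.001 0 0" --pt "0 -0.001 0 0" --pt "0 -0.001 0 0" --pt "0 -0.001 0 0" --pt "0 -0.001 0 0" --pt "0 -0.001 0 0" --pt "0 -0.001 0 0" --pt "0 -0.001 0 0" --claw 0 --force 90

```text
t: 13.2
tcp_pos: [0.4883, 0.325, 0.0647]
tool_rot: [0.529, 0.469, -0.527, 0.471]
force: [-1.4, 0.7, 5.0]
finger_gap: 0.117
```

```bash
python3 - <<'E'
from h import *
goto([0.4877,0.3245,0.063],-6.75)
s=snap('wrist','w11')
E
```

```text
t 13.2 tcp [0.4883 0.325  0.0647] toolx [ 0.005 -0.    -1.   ] yaw -6.65 delta [ 0.0017 -0.0005  0.0005] spin 0.1 q6 0.52 F [-1.38  0.66  5.01] gap 0.117
```

View pics/w11.png

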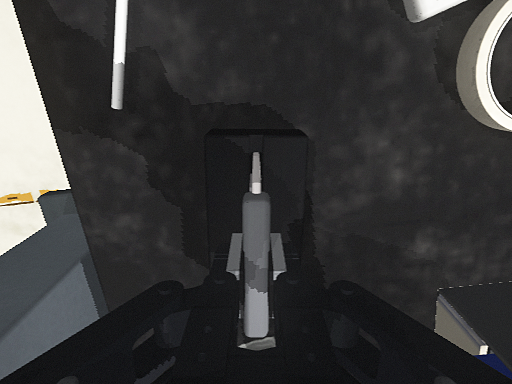

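play_rows --pt "-0.004 0 0 0" --pt "-0.01 0 0 0" --pt "-0.018 0 0 0" --pt "-0.028 0 0 0" --pt "-0.042 0 0 0" --pt "-0.06 0 0 0" --pt "-0.08 0 0 0" --pt "-0.1 0 0 0" --pt "-0.117 0 0 0" --pt "-0.127 0 0 0" --pt "-0.13 0 0 0" --pt "-0.13 0 0 0" --pt "-0.13 0 0 0"

```text
t: 14.55
tcp_pos: [0.4871, 0.3247, 0.194]
tool_rot: [0.529, 0.469, -0.527, 0.471]
force: [-0.8, -0.5, -0.4]
finger_gap: 0.12
```

```bash
python3 - <<'E'
from h import *
goto([0.485,-0.09,0.195],-10.7)
s=snap('side','d12');X=cloud(s)
P=X[(np.hypot(X[...,0]-.487,X[...,1]-.322)<.06)&(X[...,2]>.10)&(X[...,2]<.175)];print(len(P),np.nanmin(P,0),P[:,2].min())
cv2.imwrite('pics/d12c.png',cv2.resize(s['image'][150:290,170:320],None,fx=5,fy=4.2))
# slot measure from scene8 and w4,w5
for n in ['scene8','side8','w5','w4']:
    s=load(n);X=cloud(s)
    P=X[(np.abs(X[...,2]-.008)<.003)&(np.hypot(X[...,0]-.502,X[...,1]+.123)<.1)]
    P2=X[(X[...,2]>.048)&(X[...,2]<.075)&(np.abs(X[...,0]-.53)<.025)&(np.abs(X[...,1]+.127)<.08)]
    print(n,cv2.minAreaRect(P[:,:2].astype(np.float32)*1000),'rail',len(P2),cv2.minAreaRect(P2[:,:2].astype(np.float32)*1000))
E
```

```text
t 14.55 tcp [0.4871 0.3247 0.194 ] toolx [ 0.003 -0.001 -1.   ] yaw -6.66 delta [-0.0006  0.046   0.4122] spin 4.04 q6 0.52 F [-0.85 -0.5  -0.41] gap 0.12
154 [0.47823165 0.283744   0.1391098 ] 0.13910980341241178
scene8 ((494.5419006347656, -123.49545288085938), (134.77613830566406, 131.4683380126953), 75.8243637084961) rail 181 ((532.8265380859375, -130.6339111328125), (107.60173034667969, 24.013139724731445), 78.45858001708984)
side8 ((497.5459899902344, -117.74696350097656), (196.11737060546875, 182.2278289794922), 42.8715705871582) rail 109 ((532.3952026367188, -127.22134399414062), (109.92034912109375, 24.235206604003906), 80.10939025878906)
w5 ((503.5428771972656, -120.7038803100586), (130.25384521484375, 108.55670166015625), 79.58049011230469) rail 2008 ((535.660400390625, -106.78221893310547), (71.55704498291016, 21.075620651245117), 79.52767944335938)
w4 ((503.6981201171875, -121.23200988769531), (129.30099487304688, 109.22430419921875), 79.8054428100586) rail 2212 ((531.7506103515625, -126.58646392822266), (110.03400421142578, 21.07472801208496), 79.48226165771484)
```

View pics/d12c.png

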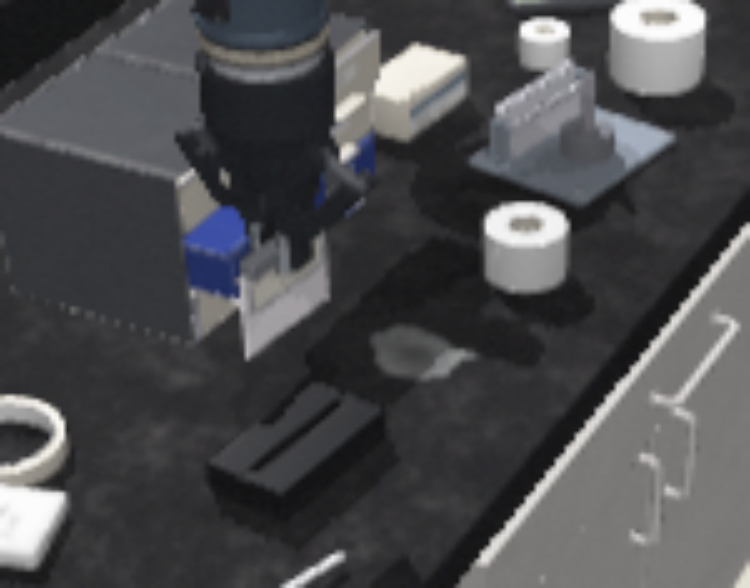

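The holder comes out cleanly, with its lower edge at about 0.138. I carry it over towards the stand along x≈0.485.

play_rows --pt "0 0.002 0.015 0" --pt "0 0.005 0.04 0" --pt "0 0.009 0.075 0" --pt "0 0.013 0.11 0.5" --pt "0 0.017 0.145 1" --pt "0 0.021 0.18 1.5" --pt "0 0.025 0.215 2" --pt "0 0.029 0.25 2.5" --pt "0 0.033 0.285 3" --pt "0 0.037 0.32 3.5" --pt "0 0.041 0.355 4" --pt "0 0.044 0.385 4" --pt "0 0.046 0.403 4" --pt "0 0.046 0.412 4" --pt "0 0.046 0.412 4" --pt "0 0.046 0.412 4"

```text
t: 16.2
tcp_pos: [0.4842, -0.0893, 0.1939]
tool_rot: [0.545, 0.451, -0.544, 0.452]
force: [-0.6, 0.6, -0.8]
finger_gap: 0.12
```

```bash
python3 - <<'E'
from h import *
goto([0.5328,-0.1275,0.145],-10.5)
E
```

```text
t 16.2 tcp [ 0.4842 -0.0893  0.1939] toolx [ 0.002 -0.    -1.   ] yaw -10.67 delta [0.049  0.0547 0.0285] spin -0.17 q6 -0.22 F [-0.64  0.6  -0.8 ] gap 0.12
```

play_rows --pt "0 0.012 0.006 0" --pt "0 0.03 0.015 0" --pt "0 0.045 0.023 0" --pt "0 0.053 0.028 0" --pt "0.01 0.0547 0.0285 0" --pt "0.025 0.0547 0.0285 0" --pt "0.04 0.0547 0.0285 0" --pt "0.048 0.0547 0.0285 0" --pt "0.049 0.0547 0.0285 0" --pt "0.049 0.0547 0.0285 0" --pt "0.049 0.0547 0.0285 0"

```text
t: 17.3
tcp_pos: [0.5331, -0.1275, 0.1455]
tool_rot: [0.545, 0.451, -0.544, 0.452]
force: [0.8, -0.9, -0.6]
finger_gap: 0.117
```

```bash
python3 - <<'E'
from h import *
goto([0.5328,-0.1275,0.075],-10.5)
a=snap('scene','s14')
b=snap('side','d14');c=snap('wrist','w14')
A=cv2.resize(a['image'][150:270,230:350],None,fx=4,fy=4);B=cv2.resize(b['image'][120:220,230:330],(480,480))[:, :320]
cv2.imwrite('pics/c14.png',np.hstack([A,B]))
X=cloud(a)
P=X[(np.hypot(X[...,0]-.533,X[...,1]+.128)<.06)&(X[...,2]>.075)&(X[...,2]<.125)];print(len(P),P[:,2].min(),cv2.minAreaRect(P[:,:2].astype(np.float32)*1000))
E
```

```text
t 17.3 tcp [ 0.5331 -0.1275  0.1455] toolx [ 0.003 -0.001 -1.   ] yaw -10.66 delta [ 0.0705 -0.0005  0.0001] spin -0.16 q6 -0.25 F [ 0.76 -0.95 -0.57] gap 0.117
234 0.0760645498702951 ((528.5349731445312, -132.6689453125), (66.94338989257812, 62.61702346801758), 29.856922149658203)
```

View pics/c14.png

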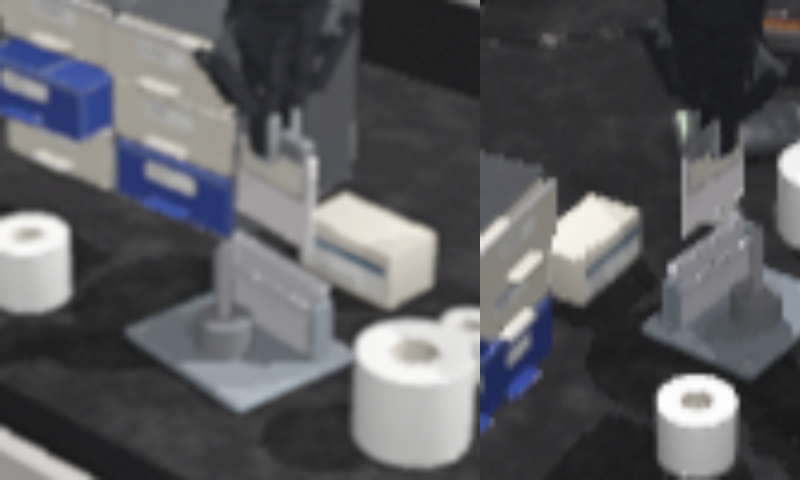

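View pics/w14.png

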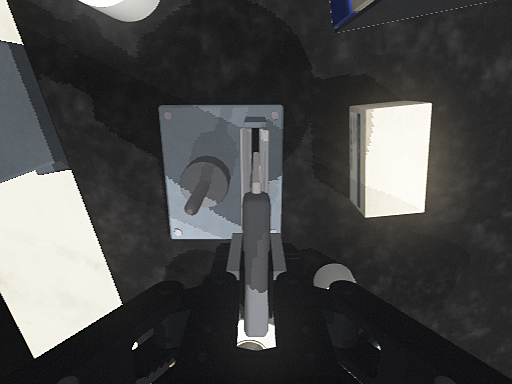

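The wrist view shows the plate's lower edge lined up over the slot at (256,150). I lower it into the slot to just above the seat.

play_rows --pt "0.006 -0.0005 0 0" --pt "0.015 -0.0005 0 0" --pt "0.024 -0.0005 0 0" --pt "0.032 -0.0005 0 0" --pt "0.039 -0.0005 0 0" --pt "0.045 -0.0005 0 0" --pt "0.05 -0.0005 0 0" --pt "0.054 -0.0005 0 0" --pt "0.057 -0.0005 0 0" --pt "0.058 -0.0005 0 0" --pt "0.058 -0.0005 0 0"

```text
t: 18.55
tcp_pos: [0.5329, -0.1276, 0.0876]
tool_rot: [0.545, 0.45, -0.544, 0.452]
force: [-0.9, 0.1, -0.8]
finger_gap: 0.116
```

```bash
python3 - <<'E'
from h import *
goto([0.5328,-0.1275,0.072],-10.5)
a=snap('scene','s15')
b=snap('side','d15');c=snap('wrist','w15')
A=cv2.resize(a['image'][150:270,230:350],None,fx=4,fy=4);B=cv2.resize(b['image'][120:220,230:330],(480,480))[:, :320]
cv2.imwrite('pics/c15.png',np.hstack([A,B]))
E
```

```text
t 18.55 tcp [ 0.5329 -0.1276  0.0876] toolx [ 0.003 -0.001 -1.   ] yaw -10.67 delta [ 0.0156 -0.0001 -0.0001] spin -0.17 q6 -0.25 F [-0.86  0.13 -0.81] gap 0.116
```

View pics/c15.png

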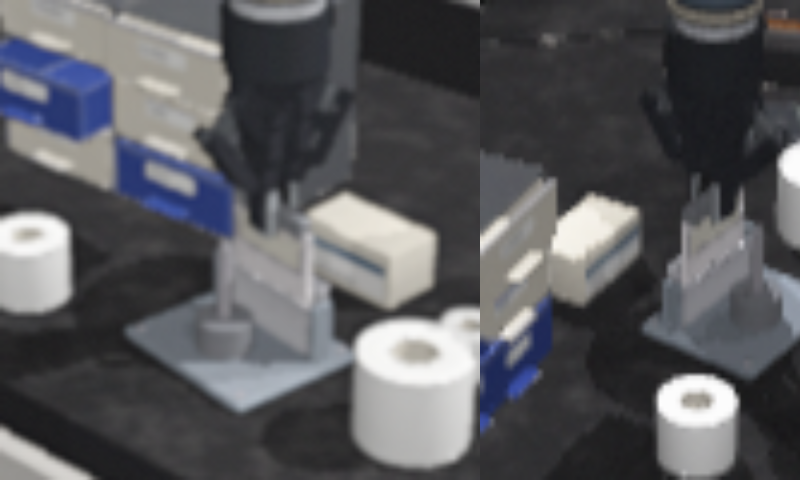

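View pics/w15.png

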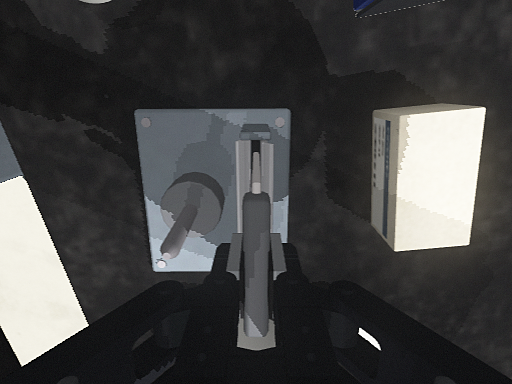

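The holder stands behind the lip with no side force. I now press it down slowly.

play_rows --pt "0.002 0 0 0" --pt "0.004 0 0 0" --pt "0.006 0 0 0" --pt "0.008 0 0 0" --pt "0.009 0 0 0" --pt "0.01 0 0 0" --pt "0.011 0 0 0" --pt "0.012 0 0 0" --pt "0.012 0 0 0"

```text
t: 19.6
tcp_pos: [0.5332, -0.1277, 0.0763]
tool_rot: [0.545, 0.45, -0.544, 0.453]
force: [-2.3, 0.7, 6.9]
finger_gap: 0.124
```

play_rows --pt "0.0005 0 0 0" --pt "0.001 0 0 0" --pt "0.0015 0 0 0" --pt "0.002 0 0 0" --pt "0.002 0 0 0" --pt "0.002 0 0 0" --pt "0.002 0 0 0"

```text
t: 20.3
tcp_pos: [0.5332, -0.1277, 0.0749]
tool_rot: [0.545, 0.45, -0.543, 0.453]
force: [-0.8, 1.0, 6.4]
finger_gap: 0.121
```

play_rows --pt "0.0005 0 0 0" --pt "0.001 0 0 0" --pt "0.0015 0 0 0" --pt "0.002 0 0 0" --pt "0.0025 0 0 0" --pt "0.0025 0 0 0" --pt "0.0025 0 0 0" --force 110

```text
t: 21.0
tcp_pos: [0.5335, -0.1278, 0.0746]
tool_rot: [0.545, 0.45, -0.543, 0.453]
force: [-3.1, 1.1, 17.6]
finger_gap: 0.113
```

```bash
python3 - <<'E'
from h import *
goto([0.5328,-0.1275,0.072],-10.5)
c=snap('wrist','w16')
for i in range(3):
    snapshot('wrist'); print(np.round(manip.sense()['force'],2))
E
```

```text
t 21.0 tcp [ 0.5335 -0.1278  0.0746] toolx [ 0.005 -0.002 -1.   ] yaw -10.65 delta [ 0.0026 -0.0008 -0.0002] spin -0.15 q6 -0.25 F [-3.13  1.14 17.57] gap 0.113
[-3.42  0.71 17.98]
[-2.69  1.34 16.99]
[-2.01  0.9  17.18]
```

View pics/w16.png

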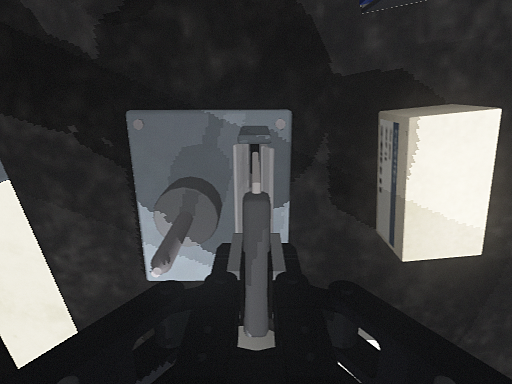

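The push hits the stop: 17 N at TCP 0.0746. That minus the 56.7 mm grip offset puts the lower edge at 0.018, which is 26 mm below the mouth. I check the roll, the holder and the bystanders before handing in.

```bash
python3 - <<'E'
from h import *
a=snap('scene','s17');b=snap('side','d17')
for s,s0,n in [(a,load('scene8'),'scene'),(b,load('side8'),'side')]:
    X=cloud(s)
    P=X[(np.hypot(X[...,0]-.46,X[...,1]-.05)<.05)&(X[...,2]>.045)&(X[...,2]<.06)]
    print(n,'roll',len(P),cv2.minAreaRect(P[:,:2].astype(np.float32)*1000),np.ptp(P[:,2]))
    P=X[(np.hypot(X[...,0]-.533,X[...,1]+.128)<.055)&(X[...,2]>.066)&(X[...,2]<.1)&(np.abs((X[...,0]-.533)-(X[...,1]+.128)*.187)<.012)]
    print('holder top z pct',np.round(np.percentile(P[:,2],[50,90,98]),4))
A=cv2.resize(a['image'][150:310,230:420],None,fx=2.8,fy=2.8)[:420];B=cv2.resize(b['image'][120:260,220:320],(300,420))[:420,:260]
h=min(len(A),len(B));cv2.imwrite('pics/c17.png',np.hstack([A[:h],B[:h]]))
print(np.round(manip.sense()['force'],1),manip.sense()['tcp_pos'])
E
```

```text
scene roll 175 ((461.96881103515625, 48.384132385253906), (63.94976043701172, 57.27654266357422), 44.7424201965332) 0.00943095921520571
holder top z pct [0.0848 0.0975 0.0995]
side roll 158 ((460.4789733886719, 49.341407775878906), (57.5595817565918, 61.97822570800781), 35.02340316772461) 0.013678153173956362
holder top z pct [0.0815 0.0983 0.0998]
[-3.4  1.4 17.1] [ 0.53353973 -0.12780956  0.07459042]
```

View pics/c17.png

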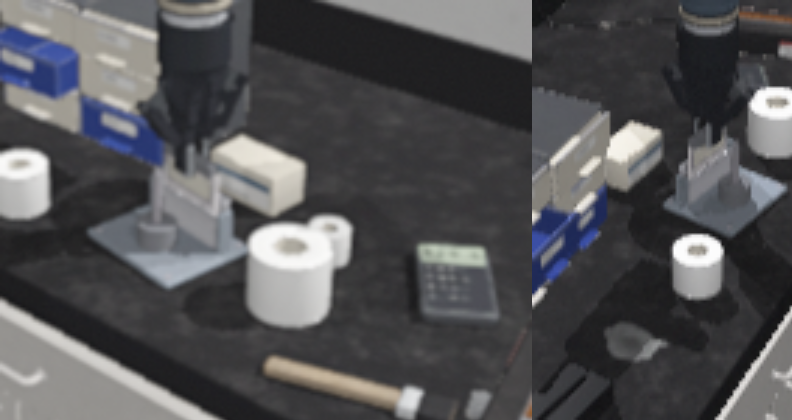

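Everything is in place: the roll stands upright, the holder is seated and held, and the bystanders have not moved. I hand it in.

```bash
python3 -c "
from station import manip
print(manip.sign_off())
s=manip.sense();print(s['t'],s['force'],s['tcp_pos'])"
```

```text
the job is handed in; nothing more can be done
None
the job is handed in; nothing more can be done
```

The job is handed in at about 21 s of the 58 s allowed; the hand-in gave no verdict. I lifted the label roll off the spindle, stood it upright on bare worktop at about (0.46, 0.05) and let go. Then I took the label holder out of the storage block, pushed it into the rail slot and kept holding it pressed down.

- **Holder pressed home:** the push met a hard stop, with the force jumping from about 6.5 N to 17 N. The tool height puts the lower edge about 26 mm below the slot mouth, which matches the seat fully down. The tool axis was about 0.005 rad off vertical.
- **Roll:** after I let go, both outside cameras showed it upright and in the same place within 1–2 mm.
- **Bystanders:** the strip box, calculator and brush look unmoved in the final pictures. The screwdriver was outside the last enlarged view, but nothing went near it.

**Limits of these checks:**
- The seat's travel was only inferred from force and height.
- The holder's top edge could not be measured at the end, because the fingers blended into the depth data.
- The cameras disagreed by about 3–4 mm in y on the stand's position. I used roughly the average, and that is well within the ±14 mm allowed.

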